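Open the spring-loaded tray clamp to the mark and hold it

ROBOT

A 6-joint arm with a two-finger parallel gripper is mounted at the origin on the work surface. World frame = base frame: x ahead of the robot, y to its left, z up, the work surface at z = 0. Lengths are in mm, angles in rad, forces in N, time in s.
With the tool pointing down it reaches from about 350 to 875 mm from the base axis. Payload 4.2 kg.
Tool frame: the origin (TCP) lies at the very end of the fingers, on their centre line; the grasp point (between the pads) lies 19 mm behind it (pinch_z is the distance from the TCP to the grasp point, in mm); z points along the fingers, y is the line along which they close (so a half turn about z gives the same grasp; the last joint's range is limited). The gripper opens to 85 mm and grips with 20 to 120 N. Pads are 22 mm wide; open, the fingers measure 114 mm over their backs; the gripper's body (76 mm by 85 mm) begins 54 mm behind the grasp point. The pads swing forward as they close: fully open they stand 13 mm farther back than shut.
Start: joints at [1.467, 0.385, 0.008, 0, -1.194, -0.259], TCP at [221.775, 584.307, 231.312] pointing down, gripper open.
Joint ranges: [-3.14, 3.14], [-1.21, 2.06], [-1.07, 1.41], [-3.16, 2.05], [-2.99, -0.16], [-3.1, 3.1]. Speed limits (rad/s): [2.79, 2.79, 3.14, 3.14, 3.14, 3.14].

INTERFACE

Orientations are given as a unit quaternion [x, y, z, w].
In Python, from bench import * gives the robot as it stands.
- The arm moves only by the tool arm_command, never from a script. Its argument "steps" is one flat list of numbers, 4 for each row, row after row: the shift along the tool's x, y, z in m, then the turn about the tool's z in rad. In form: [tx, ty, tz, roll, tx, ty, tz, roll, ...]. A call has 1 to 20 rows; each row shifts and turns the commanded pose from where the row before left it, along the tool's axes as they then stand; what a row does not reach is not made up. A row lasts 1/8 s, in which the tool goes at most 62.5 mm and 10.7 degrees, less where a joint would pass 70% of its speed; a pose out of reach is approached as far as the arm can. A call with a gripper value outside its range is refused whole. "grip" is the finger opening in m, from 0 to 0.0854, set as the call begins (left out, the last holds). The fingers move at their own pace and stop on an object; the grip force is fixed at half the most. Time passes only in rows, so rows that do not move let the fingers close. It gives the time, the measured TCP pose, the force, the opening and the grip force at its end, in the units of the state.
- read_state(): the state, without advancing time (a new reading comes with each control period).
- get_image(name): name is "side" or "top" or "wrist"; returns the picture (420x560x3 uint8, red, green, blue); there is no depth.
- get_calibration(name): a dict with "camera_matrix" (3x3 intrinsics, pixels), "cam_to_world" (4x4, takes a point from camera to world coordinates). Camera axes: x right, y down, z forward; pixel columns grow to the right and rows downward; lengths in mm; the calibration is good to about 2 mm. The wrist camera is an equidistant fisheye: a pixel r from the principal point sees the ray r / f radians off the axis. A picture is of the moment at which its call begins: read the wrist's pose just before it. get_calibration takes no time and is no camera call; for the wrist camera it gives the pose at the moment of the call.
- job_done(): hands the job in; it is judged then, once.
The state is a dict: "clock": time; "joints": joint angles; "joint_vel": joint speeds; "joint_efforts": joint torques, N m; "position": TCP position; "ee_rot": TCP orientation; "contact_force": force on the tool from outside, world axes, zero at the start; "wrist_torque": the same for the moment, N m; "gripper_width": finger opening in mm; "grasp_force": force on a finger pad.
Only numpy, scipy, OpenCV 4.12 (cv2) and the standard library are available. Lean on these libraries where they do the work, as an engineer would, in place of code of your own. Each camera call takes 0.05 s, during which the arm holds its last target. There are 200 camera calls.

TASK

Open the tray clamp for the next tray: press its yellow lock button fully in, then take the blue knob and draw the telescoping arm out until its yellow pointer stands at the middle of the red clip on the scale. A spring pulls the arm back, so the program finishes while still holding the knob there, with the arm still. Handle it gently, pressing the button and squeezing the knob with no more than 50 N, and leave the blister tray, parts bin, nippers and plug where they lie.

Things in the scene. Friction and masses are not known exactly. Their poses are not given: they have to be found in the camera images.
- tray_clamp: fixed aluminium tray clamp: base plate, square outer tube (44 mm wide, 44 mm high above the bench), 72 mm fence at the rear. Origin on the bench under the tube's centre line, mid stroke. +x is the way the arm comes out, z up. White scale rail with 10 mm ticks at y = +67 mm (33 mm high), from x = -110 to 150; lock block at x = -113, y = -50 mm. Position and yaw vary
- clamp_arm (a joint): how far the telescoping arm (inner tube, end block, jaw plate, knob, pointer) is drawn out along the clamp's +x: 0 fully home (at the start), 0.165 m end stop. Locked with about 1 mm of play while the button is out. Free, a spring pulls it home with 3 N at 0, rising to 8 N at full stroke, plus 0.8 N friction
- knob (a point): blue upright knob on the arm's end block: plain cylinder, 22 mm diameter, 40 mm high, moves with the arm and does not turn. Point at its centre, half-way up, 75 mm above the bench; axes as the clamp's. Its foot is 55 mm above the bench, the end block's top 44 mm. The jaw plate (104 mm wide across the arm, 70 mm high) stands 49 mm from the knob's axis, on its clamp -x side
- pointer (a point): tip of the yellow pointer on the arm, 4 mm wide, 35 mm above the bench; it lies at the same clamp x as the knob's axis and 58 mm to its +y side, and moves with the arm. Its axes are parallel to the clamp's
- button_top (a point): centre of the top face of the round yellow lock button (24 mm diameter) on the grey lock block: 46 mm above the bench when out, 38 mm when pressed fully in; the lock block around it is 34 mm high, the tube's flank lies 33 mm away
- lock_button (a joint): travel of the lock button, straight down: 0 out (arm locked, as it starts), 0.008 m fully in at its stop. It slides with about 3 N, has no spring and stays where it is left; from about 6 mm in, the arm is free
- mark (a point): the set mark: the red clip on the scale rail (12 mm long along the scale, white line across its middle, top 37 mm above the bench); point at the middle of its edge beside the pointer's path. Clamped fast; its place varies, 60 to 140 mm along the clamp's +x from the pointer's home place. Axes as the clamp's
- blister_tray: clear plastic blister tray with black and brass plugs, 206 x 156 x 30 mm, loose beside the clamp; origin at the centre of its underside
- parts_bin: white open plastic bin with black parts, 110 x 85 x 50 mm, loose; origin at the centre of its underside
- nippers: nippers with blue handles lying flat, about 125 mm long along their x, 60 mm wide, 14 mm high; origin on the bench near the middle
- plug: black moulded plug, about 57 x 24 x 18 mm, loose near the arm's end; origin at the centre of its underside

How it is judged (in metres and radians):
On the way, in this order (a step that is already met when the one before it is completed fails the run):
1. the lock button is pressed in while the arm is still home (value of joint lock_button above 0.006 m and value of joint clamp_arm below 0.005 m), for 0.1 s.
2. the fingers draw the arm out by its knob (value of joint clamp_arm above 0.03 m and contact force between the fingers and clamp_arm_c0 above 1 N), for 0.1 s.
At the end, for the whole second after the job is handed in: pointer within 6 mm of the middle of the red clip along the scale (half the clip's length), arm still (under 10 mm/s), button in by more than 6 mm, fingers on the knob (over 1 N) holding it against the spring; tray, bin, nippers and plug within 20 mm of their places (x of pointer in the frame of mark between -0.006 and 0.006 m and velocity of joint clamp_arm between -0.01 and 0.01 m/s and value of joint lock_button above 0.006 m and contact force between the fingers and clamp_arm_c0 above 1 N and distance of each of blister_tray, parts_bin, nippers, plug from where it was at the start of the episode below 0.02 m); the arm keeps its last pose, push and grip.
It fails at once if the button is pressed with more than 50 N (contact force between any of the arm, the fingers and lock_button_c0 above 50 N).
It fails at once if the knob is squeezed with more than about 50 N by each finger (110 N for both together) (contact force between the fingers and clamp_arm_c0 above 110 N).
It fails at once if the blister tray, parts bin, nippers or plug is moved by more than 20 mm (distance of any of blister_tray, parts_bin, nippers, plug from where it was at the start of the episode above 0.02 m).
It also fails if it takes over 48 s, if anything falls off the work surface, if the arm or the gripper's body presses on something with over 40 N, if the wrist force passes 120 N, or if a joint passes its speed limit or range.

## Working session

There is one attempt and no reset: what is moved stays moved. The work goes in short steps, Python scripts to look and compute and a tool call to move; the robot and the scene stay as the last step left them, time stands still between calls to the robot, and variables do not carry over. Pictures are saved under pics/ and viewed, at most 10 in all, crops included, and the job is handed in when it is done.

Besides the shell and the picture viewer there is one more tool, called after "Emit:" as a command line: name --argument value ..., lists and objects as JSON in quotes. arm_command: Moves the arm, as the interface text tells. Its arguments: {"type":"object","properties":{"steps":{"type":"array","items":{"type":"number"}},"grip":{"type":"number"}},"required":["steps"]}

```bash
mkdir -p pics; ls; python3 - <<'E'
from bench import *
import cv2,numpy as np
s=read_state();print(s)
for n in("top","side"):
    im=get_image(n);cv2.imwrite(f"pics/{n}0.png",im[:,:,::-1])
    c=get_calibration(n);print(n,np.array(c["camera_matrix"]).round(1).tolist(),np.array(c["cam_to_world"]).round(3).tolist())
E
```

```text
pics
{'clock': 0.0, 'joints': array([ 1.46659024e+00,  3.85574772e-01,  6.64703460e-03, -4.91199040e-04,
       -1.19400204e+00, -2.58575701e-01]), 'joint_vel': array([-8.35887741e-04, -1.83405153e-05,  1.27401812e-03, -5.18399080e-05,
       -1.07150897e-03,  5.23035634e-06]), 'joint_efforts': array([-1.38345647e-03, -3.92285514e+01,  1.88399917e+01,  4.18627292e+00,
       -4.62821452e-03, -4.43983623e-06]), 'position': array([221.59003853, 583.78587534, 230.22004427]), 'ee_rot': array([ 9.83576795e-01, -1.80486839e-01, -1.45340936e-04,  1.08115241e-03]), 'contact_force': array([0.55497948, 0.37715884, 0.10647665]), 'wrist_torque': array([0.01062648, 0.01452669, 0.04707404]), 'grasp_force': 0.0, 'gripper_width': 85.65035538382747}
top [[543.0, 0.0, 280.2], [0.0, 543.0, 214.7], [0.0, 0.0, 1.0]] [[0.153, -0.967, 0.201, 374.41], [-0.988, -0.151, 0.027, 10.433], [0.004, -0.203, -0.979, 918.29], [0.0, 0.0, 0.0, 1.0]]
side [[434.5, 0.0, 280.6], [0.0, 434.5, 212.5], [0.0, 0.0, 1.0]] [[0.721, -0.398, 0.567, 109.848], [-0.693, -0.395, 0.603, -451.746], [-0.016, -0.828, -0.561, 509.037], [0.0, 0.0, 0.0, 1.0]]
```

View pics/top0.png

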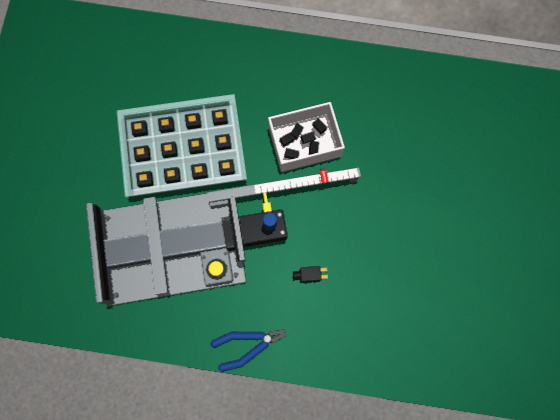

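View pics/side0.png

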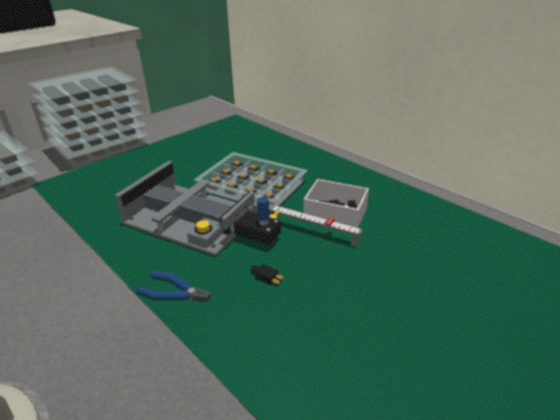

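The top view shows the button at about (216,268), the knob top at (270,218), the pointer at (266,195), and the red clip at (324,177). In the side view the button is at (203,227), the knob at (262,208), and the clip at (330,222). Next I'll turn these into world positions.

```bash
cat > h.py <<'E'
from bench import *
import cv2,numpy as np
def ray(n,u,v):
    c=get_calibration(n);K=np.array(c["camera_matrix"]);T=np.array(c["cam_to_world"])
    x,y=(u-K[0,2])/K[0,0],(v-K[1,2])/K[1,1]
    if n=="wrist":
        r=np.hypot(x,y);d=np.array([x/r*np.sin(r),y/r*np.sin(r),np.cos(r)]) if r>0 else np.array([0,0,1.])
    else: d=np.array([x,y,1.])
    return T[:3,3],T[:3,:3]@d
def cast(n,u,v,z):
    o,d=ray(n,u,v);return o+d*(z-o[2])/d[2]
def tri(a,b):
    (o1,d1),(o2,d2)=ray(*a),ray(*b)
    t=np.linalg.lstsq(np.c_[d1,-d2],o2-o1,rcond=None)[0]
    p,q=o1+d1*t[0],o2+d2*t[1];return (p+q)/2,np.linalg.norm(p-q)
def blobs(im,col,amin=8):
    h=cv2.cvtColor(im,cv2.COLOR_RGB2HSV);H,S,V=cv2.split(h)
    m={"y":(H>22)&(H<35)&(S>150)&(V>120),"r":((H<8)|(H>172))&(S>140)&(V>80),"b":(H>100)&(H<125)&(S>130)&(V>40)}[col].astype(np.uint8)
    n,l,st,c=cv2.connectedComponentsWithStats(m)
    return [(st[i].tolist(),c[i].round(1).tolist()) for i in range(1,n) if st[i][4]>=amin],l
E
python3 - <<'E'
from h import *
for n in("top","side"):
    im=cv2.imread(f"pics/{n}0.png")[:,:,::-1].copy()
    for c in"yrb":print(n,c,blobs(im,c)[0])
E
```

```text
top y [([263, 193, 9, 20, 101], [266.1, 203.8]), ([208, 261, 16, 15, 182], [215.5, 268.1])]
top r [([320, 171, 5, 12, 33], [321.7, 176.4]), ([324, 170, 5, 13, 30], [326.0, 176.0])]
top b [([263, 213, 14, 17, 198], [269.5, 220.8]), ([211, 332, 55, 16, 420], [237.5, 337.1]), ([219, 341, 49, 31, 409], [243.4, 357.9])]
side y [([270, 211, 8, 8, 36], [273.7, 214.9]), ([197, 220, 12, 11, 101], [202.3, 225.0])]
side r [([326, 219, 4, 5, 8], [327.2, 221.1]), ([329, 219, 5, 6, 12], [331.0, 221.5])]
side b [([258, 197, 11, 23, 201], [262.7, 208.3]), ([137, 271, 55, 28, 673], [166.1, 287.3])]
```

```bash
python3 - <<'E'
from h import *
B=cast("top",215.5,268.1,46);print("button",B,tri(("top",215.5,268.1),("side",202.3,225.0)))
C=cast("top",323.9,176.2,37);print("clip",C,tri(("top",323.9,176.2),("side",329.3,221.3)))
print("knob tri",tri(("top",269.5,220.8),("side",262.7,208.3)))
im=cv2.imread("pics/top0.png")[:,:,::-1].copy()
h=cv2.cvtColor(im,cv2.COLOR_RGB2HSV);m=((h[:,:,1]<40)&(h[:,:,2]>170)).astype(np.uint8);m[:, :254]=0;m[:168]=0;m[200:]=0
m=cv2.morphologyEx(m,cv2.MORPH_CLOSE,np.ones((3,9)))
n,l,st,_=cv2.connectedComponentsWithStats(m);i=1+np.argmax(st[1:,4]);print(st[i])
ys,xs=np.where((l==i)&(np.indices(l.shape)[1]>262))
vx,vy,x0,y0=cv2.fitLine(np.c_[xs,ys].astype(np.float32),cv2.DIST_HUBER,0,.01,.01).ravel()
p=[cast("top",x0+t*vx,y0+t*vy,33)[:2] for t in(-40,40)];d=(p[1]-p[0]);d/=np.linalg.norm(d);print("axis",d,np.arctan2(d[1],d[0]),p)
b,l=blobs(im,"y");k=l[203,266];ys,xs=np.where(l==k)
for y in sorted(set(ys)):print(y,xs[ys==y].tolist())
e=np.array([-d[1],d[0]])
for nm,q in(("B",B),("C",C),("ptr",cast("top",264.5,193,35))):print(nm,q[:2]@d,q[:2]@e)
np.save("d.npy",d)
x=cv2.resize(im[150:300,190:370],None,fx=4.4,fy=4,interpolation=cv2.INTER_CUBIC)[:,:,::-1];cv2.imwrite("pics/crop1.png",x[:600,:800])
E
```

```text
button [451.00685934 123.64963463  46.        ] (array([451.68700075, 123.97924062,  41.98846057]), np.float64(0.7589379675785375))
clip [632.19605924 -27.93404736  37.        ] (array([633.03077607, -28.28015059,  35.30398085]), np.float64(0.8425657948884735))
knob tri (array([535.70432161,  48.5673059 ,  74.64892684]), np.float64(0.7566732697104254))
[254 168 106  26 930]
axis [ 0.32057368 -0.94722358] -1.2444612528022367 [array([601.9893931 ,  57.79612919]), array([645.42245745, -70.53886745])]
193 [263, 264, 265, 266]
194 [263, 264, 265, 266]
195 [263, 264, 265, 266]
196 [264, 265, 266]
197 [264, 265, 266]
198 [264, 265, 266]
199 [264, 265, 266]
200 [264, 265, 266]
201 [264, 265, 266]
202 [265, 266, 267]
203 [263, 264, 265, 266, 267, 268, 269]
204 [263, 264, 265, 266, 267, 268, 269, 270]
205 [263, 264, 265, 266, 267, 268, 269, 270]
206 [263, 264, 265, 266, 267, 268, 269, 270]
207 [264, 265, 266, 267, 268, 269, 270]
208 [264, 265, 266, 267, 268, 269, 270]
209 [264, 265, 266, 267, 268, 269, 270]
210 [264, 265, 266, 267, 268, 269, 270, 271]
211 [264, 265, 266, 267, 268, 269, 270]
212 [265]
B 27.457081024609867 466.84315140947314
C 229.1252085646201 589.8760947161802
ptr 125.8480789479155 578.7169487076723
```

View pics/crop1.png

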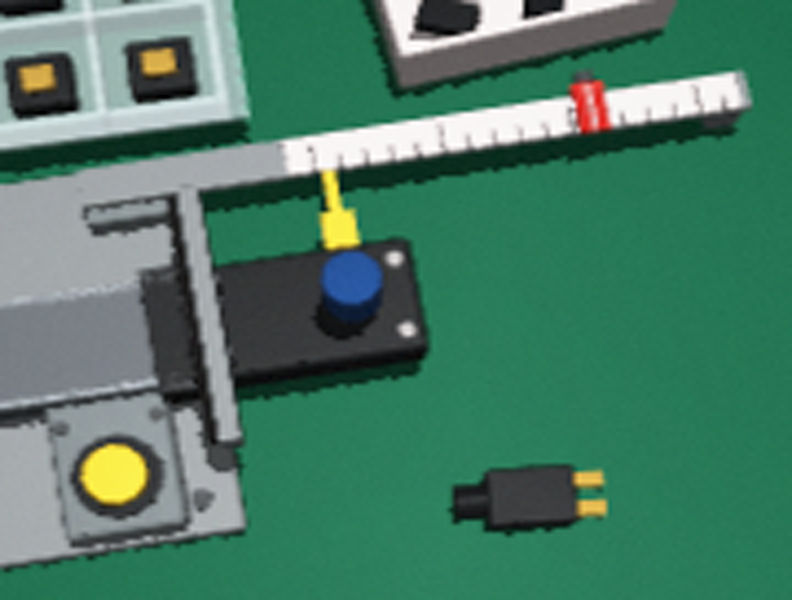

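The crop shows the rail running along +x, the clip about 103 mm past the pointer, and the knob and pointer at the same clamp x. All of this agrees with the given sizes. I'll turn the tool so its y runs along clamp +x and its x along clamp +y, shut the gripper and go over the button.

Emit:
arm_command --steps '[0, 0, 0, -0.1725, 0, 0, 0, -0.1725, 0, 0, 0, -0.1725, 0, 0, 0, -0.1725, 0.005, 0.036, 0, 0, 0.005, 0.036, 0, 0, 0.005, 0.036, 0, 0, 0.005, 0.036, 0, 0, 0.005, 0.036, 0, 0, 0.005, 0.036, 0, 0, 0.005, 0.036, 0, 0, 0.005, 0.036, 0, 0, 0.005, 0.036, 0, 0, 0.005, 0.036, 0, 0, 0.005, 0.036, 0, 0, 0.005, 0.036, 0, 0, 0.005, 0.036, 0, 0, 0.005, 0.036, 0, 0, 0, 0, 0, 0, 0, 0, 0, 0]' --grip 0

```text
clock: 2.6
position: [449.8, 129.5, 231.0]
ee_rot: [0.987, 0.163, -0.0, 0.0]
contact_force: [-0.2, 0.2, -0.9]
gripper_width: 0.0
grasp_force: 0.0
```

```bash
python3 - <<'E'
from h import *
s=read_state();im=get_image("wrist");cv2.imwrite("pics/w1.png",im[:,:,::-1])
d=np.load("d.npy");e=np.array([-d[1],d[0]]);p=s["position"]
print(p,p[:2]@d,p[:2]@e)
for c,z in(("y",46),("r",37),("b",95)):
    for st,q in blobs(im,c,30)[0]:
        w=cast("wrist",*q,z);print(c,st,q,w.round(1),"rel tcp tool x,y:",((w-p)[:2]@e).round(1),((w-p)[:2]@d).round(1))
E
```

```text
[449.80273247 129.51604418 231.02949939] 21.514268173957504 467.58319057101846
r [456, 78, 4, 18, 41] [458.3, 85.6] [633.8 -22.6  37. ] rel tcp tool x,y: 125.5 203.1
b [374, 132, 32, 22, 538] [390.9, 142.0] [535.6  53.8  95. ] rel tcp tool x,y: 57.0 99.3
b [311, 271, 20, 24, 262] [321.6, 280.7] [391.7  66.2  95. ] rel tcp tool x,y: -75.4 41.4
```

View pics/w1.png

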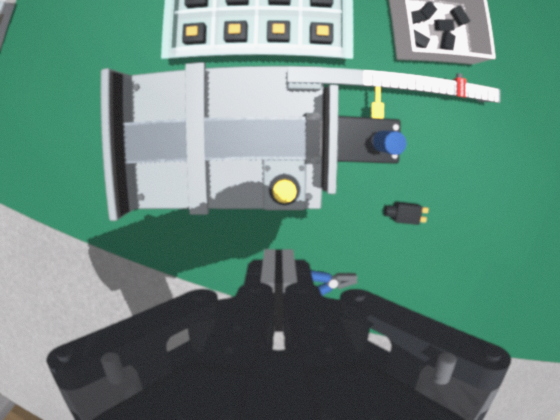

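The wrist view shows the button at (285,190), the knob at (393,142), and the clip at (461,86), with the nippers beneath the gripper. I'll cast the button from here as a cross-check.

```bash
python3 - <<'E'
from h import *
p=read_state()["position"];d=np.load("d.npy");e=np.array([-d[1],d[0]])
for u,v,z in((285,190,46),(461,86,37),(377.5,88,35),(393,142,95)):
    w=cast("wrist",u,v,z);print(w.round(1),((w-p)[:2]@e).round(1),((w-p)[:2]@d).round(1))
E
```

```text
[454.9 124.3  46. ] 3.0 6.9
[635.1 -26.2  37. ] 125.5 207.2
[589.6  66.8  35. ] 112.2 104.6
[536.3  51.9  95. ] 57.0 101.6
```

Emit:
arm_command --steps '[0.001, 0.0065, 0, 0, 0, 0, 0.025, 0, 0, 0, 0.03, 0, 0, 0, 0.03, 0, 0, 0, 0.03, 0, 0, 0, 0.025, 0, 0, 0, 0.02, 0, 0, 0, 0.008, 0, 0, 0, 0.004, 0, 0, 0, 0.004, 0, 0, 0, 0.003, 0, 0, 0, 0, 0]'

```text
clock: 4.15
position: [453.1, 123.7, 52.4]
ee_rot: [0.987, 0.163, 0.0, -0.0]
contact_force: [-0.4, 0.5, 0.1]
gripper_width: 0.4
grasp_force: 0.0
```

Emit:
arm_command --steps '[0, 0, 0.002, 0, 0, 0, 0.002, 0, 0, 0, 0.002, 0, 0, 0, 0, 0]'

```text
clock: 4.65
position: [453.0, 123.7, 46.2]
ee_rot: [0.987, 0.163, -0.0, 0.0]
contact_force: [0.7, 0.8, -0.2]
gripper_width: -0.3
grasp_force: 0.0
```

Emit:
arm_command --steps '[0, 0, 0.001, 0, 0, 0, 0.001, 0, 0, 0, 0.001, 0, 0, 0, 0.001, 0, 0, 0, 0.001, 0, 0, 0, 0.001, 0, 0, 0, 0, 0]'

```text
clock: 5.52
position: [453.1, 123.7, 40.2]
ee_rot: [0.987, 0.163, 0.0, -0.0]
contact_force: [0.4, -0.9, 1.5]
gripper_width: 0.0
grasp_force: 0.6
```

Emit:
arm_command --steps '[0, 0, 0.0005, 0, 0, 0, 0.0005, 0, 0, 0, 0.0005, 0, 0, 0, 0.0005, 0, 0, 0, 0, 0]'

```text
clock: 6.15
position: [453.1, 123.7, 38.3]
ee_rot: [0.987, 0.163, 0.0, -0.0]
contact_force: [0.2, -0.8, 1.2]
gripper_width: 0.2
grasp_force: 1.0
```

Emit:
arm_command --steps '[0, 0, 0.0005, 0, 0, 0, 0.0005, 0, 0, 0, 0, 0]'

```text
clock: 6.52
position: [453.1, 123.7, 38.0]
ee_rot: [0.987, 0.163, 0.0, 0.0]
contact_force: [-2.5, 0.1, 8.7]
gripper_width: 0.3
grasp_force: 4.4
```

The button bottomed out at z = 38.0 mm with about 9 N. Now I'll rise, open to 45 mm and move above the knob.

Emit:
arm_command --steps '[0, 0, -0.01, 0, 0, 0, -0.025, 0, 0, 0, -0.035, 0, 0, 0, -0.04, 0, 0.014, 0.025, 0, 0, 0.014, 0.025, 0, 0, 0.014, 0.025, 0, 0, 0.012, 0.023, 0, 0, 0, 0, 0, 0, 0, 0, 0, 0]' --grip 0.045

```text
clock: 7.78
position: [535.1, 48.4, 147.1]
ee_rot: [0.987, 0.163, -0.0, -0.0]
contact_force: [-0.4, 0.1, 0.3]
gripper_width: 45.0
grasp_force: 0.0
```

```bash
python3 - <<'E'
from h import *
s=read_state();p=s["position"];im=get_image("wrist");cv2.imwrite("pics/w2.png",im[:,:,::-1])
d=np.load("d.npy");e=np.array([-d[1],d[0]])
print(p,p[:2]@d,p[:2]@e,s["gripper_width"])
for c,z in(("y",46),("y",38),("y",35),("r",37),("b",95)):
    for st,q in blobs(im,c,30)[0]:
        w=cast("wrist",*q,z);print(c,st,q,w.round(1),"rel tcp tool x,y:",((w-p)[:2]@e).round(1),((w-p)[:2]@d).round(1))
im=get_image("top");cv2.imwrite("pics/t2.png",im[:,:,::-1])
for st,q in blobs(im,"y",30)[0]: print("top",st,q,cast("top",*q,38))
E
```

```text
[535.11496149  48.35559416 147.11952406] 125.74021589810009 522.3750411390797 44.96324757804154
y [158, 258, 22, 22, 239] [168.3, 268.4] [459.4 122.2  46. ] rel tcp tool x,y: -48.0 -94.3
y [158, 258, 22, 22, 239] [168.3, 268.4] [454.9 124.   38. ] rel tcp tool x,y: -51.8 -97.4
y [158, 258, 22, 22, 239] [168.3, 268.4] [453.1 124.6  35. ] rel tcp tool x,y: -53.2 -98.5
r [398, 116, 7, 25, 120] [402.0, 127.8] [633.2 -23.4  37. ] rel tcp tool x,y: 69.9 99.4
r [409, 117, 5, 25, 71] [410.5, 128.6] [635.5 -30.7  37. ] rel tcp tool x,y: 69.8 107.0
b [262, 203, 33, 45, 1076] [278.3, 226.4] [540.5  50.3  95. ] rel tcp tool x,y: 5.7 -0.1
top [210, 262, 13, 14, 146] [216.0, 268.7] [450.87533246 123.7149115   38.        ]
```

View pics/w2.png

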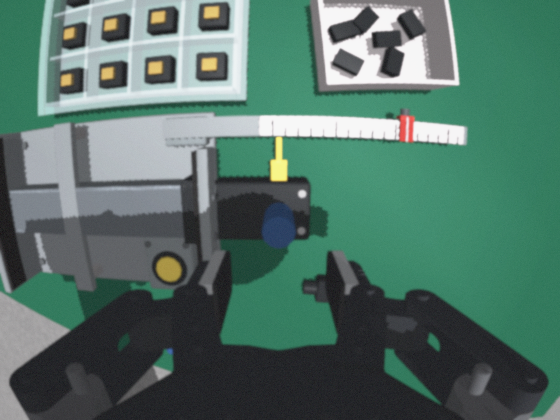

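The view shows the knob centred between the fingers along y, with the clip at (407,128) about 103 mm ahead. I'll descend with a small +y offset to stay clear of the jaw plate.

Emit:
arm_command --steps '[0.001, 0.003, 0.01, 0, 0, 0, 0.015, 0, 0, 0, 0.015, 0, 0, 0, 0.015, 0, 0, 0, 0.015, 0, 0, 0, 0.01, 0, 0, 0, 0.007, 0, 0, 0, 0, 0]'

```text
clock: 8.88
position: [537.5, 45.7, 59.9]
ee_rot: [0.987, 0.163, -0.0, 0.0]
contact_force: [-0.5, -0.3, -0.6]
gripper_width: 44.7
grasp_force: 0.0
```

Emit:
arm_command --steps '[0, 0, 0, 0, 0, 0, 0, 0, 0, 0, 0, 0, 0, 0, 0, 0]' --grip 0.032

```text
clock: 9.38
position: [537.7, 45.8, 60.5]
ee_rot: [0.987, 0.163, 0.0, -0.0]
contact_force: [0.2, -0.3, -1.3]
gripper_width: 32.0
grasp_force: 0.0
```

Emit:
arm_command --steps '[0, 0.002, 0, 0, 0, 0.002, 0, 0, 0, 0.002, 0, 0, 0, 0.003, 0, 0, 0, 0.003, 0, 0, 0, 0, 0, 0]'

```text
clock: 10.12
position: [541.6, 34.0, 60.4]
ee_rot: [0.987, 0.163, 0.0, 0.0]
contact_force: [-0.9, 1.8, 1.2]
gripper_width: 31.9
grasp_force: 1.3
```

The spring force shows on the finger and the arm moves freely. I'll pull most of the way, then measure.

Emit:
arm_command --steps '[0, 0.003, 0, 0, 0, 0.005, 0, 0, 0, 0.006, 0, 0, 0, 0.006, 0, 0, 0, 0.006, 0, 0, 0, 0.006, 0, 0, 0, 0.006, 0, 0, 0, 0.006, 0, 0, 0, 0.006, 0, 0, 0, 0.006, 0, 0, 0, 0.006, 0, 0, 0, 0.006, 0, 0, 0, 0.006, 0, 0, 0, 0.006, 0, 0, 0, 0.005, 0, 0, 0, 0, 0, 0, 0, 0, 0, 0]'

```text
clock: 12.25
position: [568.6, -46.4, 60.4]
ee_rot: [0.987, 0.163, -0.0, -0.0]
contact_force: [-2.4, 3.8, 2.7]
gripper_width: 31.6
grasp_force: 2.5
```

```bash
python3 - <<'E'
from h import *
s=read_state();p=s["position"];d=np.load("d.npy");e=np.array([-d[1],d[0]]);print(p,p[:2]@d,p[:2]@e,s["contact_force"])
for n in("wrist","top"):
    im=get_image(n);cv2.imwrite(f"pics/{n}3.png",im[:,:,::-1])
    for c,z in(("y",35),("r",37)):
        for st,q in blobs(im,c,15)[0]:
            w=cast(n,*q,z);print(n,c,st,q,"d,e",(w[:2]@d).round(1),(w[:2]@e).round(1))
im=cv2.imread("pics/wrist3.png");cv2.imwrite("pics/w3c.png",cv2.resize(im[60:260,160:420],None,fx=3,fy=3,interpolation=cv2.INTER_CUBIC))
E
```

```text
[568.63869268 -46.44565585  60.354276  ] 226.28502146795486 523.7387238107129 [-2.36232586  3.82545003  2.71007281]
wrist y [15, 296, 19, 24, 198] [24.6, 307.9] d,e 26.8 467.9
wrist r [274, 104, 9, 42, 343] [278.2, 124.4] d,e 226.3 592.1
wrist r [287, 105, 10, 41, 330] [291.6, 124.7] d,e 233.1 592.0
```

View pics/w3c.png

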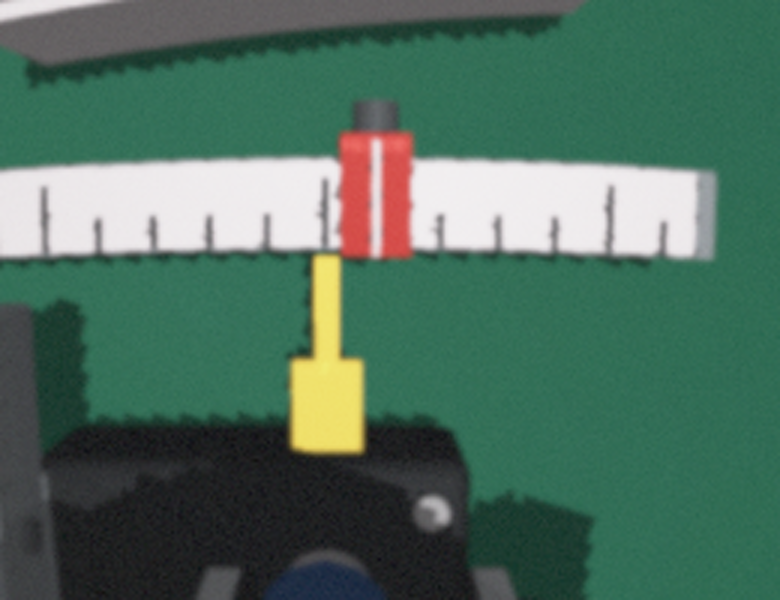

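The crop shows the pointer tip at (326,262) and the clip's middle line at (377,250). Ticks are 57 px per 10 mm, so about 9 mm remain.

Emit:
arm_command --steps '[0, 0.003, 0, 0, 0, 0.003, 0, 0, 0, 0.003, 0, 0, 0, 0, 0, 0, 0, 0, 0, 0, 0, 0, 0, 0]'

```text
clock: 13.1
position: [571.5, -54.8, 60.4]
ee_rot: [0.987, 0.163, -0.0, -0.0]
contact_force: [-2.3, 4.6, 3.2]
gripper_width: 31.7
grasp_force: 2.7
```

```bash
python3 - <<'E'
from h import *
s=read_state();print(s["contact_force"],s["grasp_force"],s["position"])
im=get_image("wrist")[:,:,::-1];cv2.imwrite("pics/w4c.png",cv2.resize(im[60:260,160:420],None,fx=3,fy=3,interpolation=cv2.INTER_CUBIC))
cv2.imwrite("pics/side4.png",get_image("side")[:,:,::-1])
E
```

```text
[-2.30100346  4.58175359  3.21715959] 2.665829211473465 [571.45867663 -54.82096008  60.35519335]
```

View pics/w4c.png

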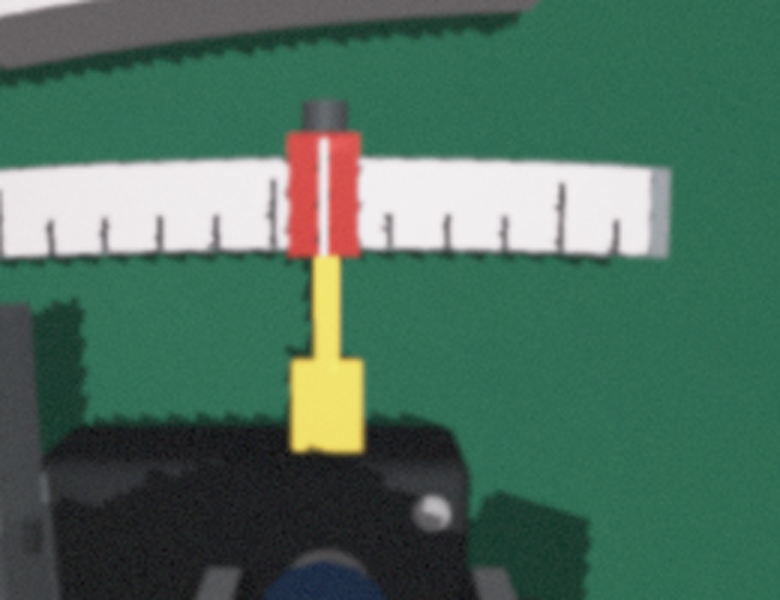

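View pics/side4.png

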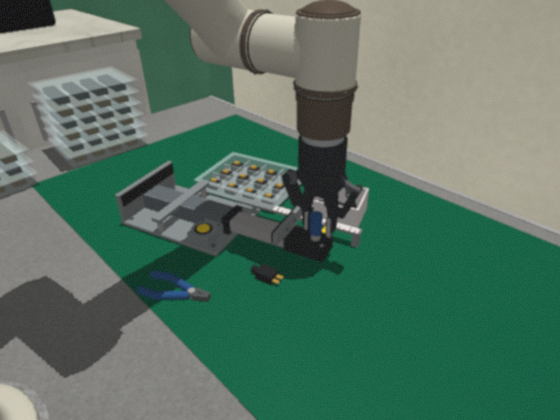

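In the close view the pointer (326,262) is on the clip's white line (324,250). The side view shows the other things undisturbed and the button in. The finger holds about 5–6 N against the spring, so I'm handing in.

```bash
python3 -c "
from bench import *
print(job_done())"
```

```text
the job is handed in; nothing more can be done
None
```

The job is handed in, with no verdict shown: the lock button is fully in, and the pointer stands on the clip's middle line, held still against the spring by a finger hooked behind the knob. I did not squeeze the knob, because the fixed grip (about 60 N per finger) would pass the 50 N limit.

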